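# Spin the idler wheels and bin the one that binds

### The arm

A 6-joint arm with a two-finger parallel gripper is mounted at the origin on the work surface. World frame = base frame: x ahead of the robot, y to its left, z up, the work surface at z = 0. Lengths are in mm, angles in rad, forces in N, time in s.
With the tool pointing down it reaches from about 400 to 925 mm from the base axis. Payload 12.5 kg.
Tool frame: the origin (TCP) lies midway between the tips of the shut fingers; the grasp point (between the pads) lies 19 mm behind it (ctrl.grip_point_offset is the distance from the TCP to the grasp point, in mm); z points along the fingers, y is the line along which they close (so a half turn about z gives the same grasp; the last joint's range is limited). The gripper opens to 95 mm and grips with 3 to 60 N. Pads are 20 mm wide; open, the fingers measure 119 mm over their backs; the gripper's body (75 mm by 180 mm) begins 59 mm behind the grasp point.
Start: joints at [-1.364, 0.491, 1.559, -0, 1.092, -0.106], TCP at [192.351, -594.683, 214.661] pointing down, gripper open.
Joint ranges: [-3.1, 3.1], [-0.84, 2.19], [0.05, 2.79], [-1.13, 4.28], [0.06, 2.93], [-2.69, 2.69]. Speed limits (rad/s): [2.22, 2.22, 2.79, 3.14, 3.14, 3.14].

### API

Orientations are given as a 3x3 rotation matrix whose columns are the frame's x, y, z axes.
In Python, from plant import get_obs, viewer, order, nets, ctrl gives the robot as it stands. The module is installed in compiled form; this text tells all that it offers.
- The arm moves only by the tool arm_command, never from a script. Its argument "commands" is a list that holds one entry, the list of rows, each a list of 7 numbers: the shift along the tool's x, y, z in cm, then the turn, a rotation vector about the tool's x, y, z in degrees, then the opening, from 0 (shut) to 1 (fully open). In form: [[[x, y, z, rx, ry, rz, claw], ...]]. A call has exactly 8 rows; each row shifts and turns the commanded pose from where the row before left it, along the tool's axes as they then stand; what a row does not reach is not made up. A row lasts 1/8 s, in which the tool goes at most 62.5 mm and 10.7 degrees, less where a joint would pass 70% of its speed; a pose out of reach is approached as far as the arm can. A call is refused whole if a number of a shift passes 6.25 or a number of a turn 10.7, either way. A call with a gripper value outside its range is refused whole. The fingers move at their own pace and stop on an object; "squeeze" is the grip in N (left out, the last holds). Time passes only in rows, so rows that do not move let the fingers close, or fill a call up. It gives the time, the measured TCP pose, the force, the opening and the grip force at its end, in the units of the state.
- get_obs(): the state, without advancing time (a new reading comes with each control period).
- viewer.camera(name): name is "scene" or "top" or "wrist"; returns the picture (480x640x3 uint8, blue, green, red); there is no depth.
- viewer.calibration(name): a dict with "K" (3x3 intrinsics, pixels), "extrinsics" (4x4, takes a point from camera to world coordinates); the wrist camera has in their place "hand_eye" (4x4, takes a point from camera to tool coordinates, whose origin is the TCP and whose axes are the flange's). Camera axes: x right, y up, looking along -z (the intrinsics and any distortion apply to the point x, -y, -z); pixel columns grow to the right and rows downward; lengths in mm; the calibration is good to about 2 mm. A picture is of the moment at which its call begins: read the wrist's pose just before it. calibration takes no time and is no camera call.
- order.hand_in(): hands the job in; it is judged then, once.
Trained networks look in the newest picture that a camera, given by its name, has taken for a name from the list of things; names that differ only in an ending like _2 or _b are one class to them, and where a whole thing is asked for, a point or a joint stands for the part that bears it (a point fixed in the world has none). Each returns a list of dicts, best first, with "conf" (0 to 1); they miss things now and then, are a little off and sometimes report something else, mostly with a low value. They report only what shows in the picture. A call takes as long as a camera call. They do not tell look-alikes from the thing itself.
- nets.outline_of(thing, camera): "mask" (480x640 bool, what is visible of it).
- nets.pinpoint(thing, camera): "centre" ([x, y, z] in mm, in world coordinates, good to about 4 mm: a listed point, or the origin of a listed thing).
The state is a dict: "time": time; "joint_pos": joint angles; "joint_vel": joint speeds; "joint_torque": joint torques, N m; "tool_pos": TCP position; "tcp_rot": TCP orientation; "contact_force": force on the tool from outside, world axes, zero at the start; "torque": the same for the moment, N m; "width": finger opening in mm; "grip_force": force on a finger pad.
Only numpy, scipy, OpenCV 4.12 (cv2) and the standard library are available. Lean on these libraries where they do the work, as an engineer would, in place of code of your own. Each camera call takes 0.05 s, during which the arm holds its last target. There are 200 camera calls.

### The job

One of the three toothed idler wheels on the stand binds; they look alike, so find it by pushing the wheels round on their axles with a fingertip. Push the unit whose wheel will not turn over the deck's far edge into the reject trough, and leave the two good units standing on the deck, each with its wheel turned on by about a tooth or more in one direction from where it started. Leave the mug, hammer and folding rule alone.

Things in the scene. Friction and masses are not known exactly. Their poses are not given: they have to be found in the camera images.
- stand: Fixed stand, place and yaw vary. Origin at bench level; x points across it away from the robot, y along it. Level grey laminate deck 100 mm above the origin, x -140 to +60 mm, y -300 to +300 mm. Three look-alike idler units stand on it in a row.
- trough_in (a point): Centre of the inner floor of the reject bin, an open steel trough fixed along the deck's far edge; axes as the stand's. Inside 214 (x) x 588 (y) mm; floor 94 mm below the deck, rims 2 mm below the deck. It begins right at the deck's far edge (107 mm towards -x) with no wall between: a unit pushed over the edge drops in.
- unit_a_mid (a point): Loose unit A, 0.85 kg: point on its mid-line 55 mm above its underside, z up, y along the level axle, x along the unit. Foot plate 130 (x) x 96 x 8 mm; on it an open-topped guard 116 (x) x 42 mm with flat upright end walls at x = +-58 mm, top 62 mm above the underside; axle cheeks 34 mm long (x) to 88 mm. Axle 75 mm, top of the toothed wheel 125 mm above the underside.
- wheel_a (a joint): Angle (rad) of unit A's wheel, near 0 at start, no end stops, + when its top moves to the unit's +x. 20 mm thick, 6 teeth 12 mm wide, radius 50 mm at tips, 30 at root; chalk line on one tooth; starts with a gap at the top. A good wheel turns under 1 N at the teeth and coasts a little; the binding one stops hard within 0.3 rad either way, and over about 4 N drags or tips the unit.
- unit_b_mid (a point): Loose unit B, 0.85 kg: point on its mid-line 55 mm above its underside, z up, y along the level axle, x along the unit. Foot plate 130 (x) x 96 x 8 mm; on it an open-topped guard 116 (x) x 42 mm with flat upright end walls at x = +-58 mm, top 62 mm above the underside; axle cheeks 34 mm long (x) to 88 mm. Axle 75 mm, top of the toothed wheel 125 mm above the underside.
- wheel_b (a joint): Angle (rad) of unit B's wheel, near 0 at start, no end stops, + when its top moves to the unit's +x. 20 mm thick, 6 teeth 12 mm wide, radius 50 mm at tips, 30 at root; chalk line on one tooth; starts with a gap at the top. A good wheel turns under 1 N at the teeth and coasts a little; the binding one stops hard within 0.3 rad either way, and over about 4 N drags or tips the unit.
- unit_c_mid (a point): Loose unit C, 0.85 kg: point on its mid-line 55 mm above its underside, z up, y along the level axle, x along the unit. Foot plate 130 (x) x 96 x 8 mm; on it an open-topped guard 116 (x) x 42 mm with flat upright end walls at x = +-58 mm, top 62 mm above the underside; axle cheeks 34 mm long (x) to 88 mm. Axle 75 mm, top of the toothed wheel 125 mm above the underside.
- wheel_c (a joint): Angle (rad) of unit C's wheel, near 0 at start, no end stops, + when its top moves to the unit's +x. 20 mm thick, 6 teeth 12 mm wide, radius 50 mm at tips, 30 at root; chalk line on one tooth; starts with a gap at the top. A good wheel turns under 1 N at the teeth and coasts a little; the binding one stops hard within 0.3 rad either way, and over about 4 N drags or tips the unit.
- mug: White mug, 80 mm wide, 90 mm high, bystander on the bench; origin under its centre.
- hammer: Hammer lying on the bench, bystander; origin at its underside.
- rule: Folded white folding rule 220 x 16 x 18 mm on the bench, bystander; origin under its centre, x along it.
Not all that is in view belongs to the job. What is shaped like the part that bears unit_b_mid but blue or green is not meant.

How it is judged:
By the outcome, as a careful person would: the job done as asked, in the order asked, and still so for the second after the job is handed in, with the robot touching nothing.
It also fails if it takes over 54 s, if anything falls off the work surface, if the arm or the gripper's body presses on something with over 40 N, if the wrist force passes 120 N, or if a joint passes its speed limit or range.

## Working session

There is one attempt and no reset: what is moved stays moved. The work goes in short steps, Python scripts to look and compute and a tool call to move; the robot and the scene stay as the last step left them, time stands still between calls to the robot, and variables do not carry over. Pictures are saved under pics/ and viewed, at most 10 in all, crops included, and the job is handed in when it is done.

Besides the shell and the picture viewer there is one more tool, called after "Emit:" as a command line: name --argument value ..., lists and objects as JSON in quotes. arm_command: Moves the arm, as the interface text tells. Its arguments: {"type":"object","properties":{"commands":{"type":"array"},"squeeze":{"type":"number"}},"required":["commands"]}

```bash
mkdir -p pics
python3 - <<'E'
from plant import get_obs, viewer, nets
import cv2,numpy as np
for c in("scene","top"):
    im=viewer.camera(c); cv2.imwrite(f"pics/{c}0.png",im)
    k=viewer.calibration(c); print(c,np.round(k["K"],1).tolist(),np.round(k["extrinsics"],3).tolist())
    for t in("stand","trough_in","unit_b_mid","mug","hammer","rule"):
        print(t,[(round(d["conf"],2),np.round(d["centre"]).tolist()) for d in nets.pinpoint(t,c)])
s=get_obs();print({k:np.round(v,3).tolist() for k,v in s.items()})
print(viewer.calibration("wrist"))
E
```

```text
scene [[446.1, 0.0, 321.0], [0.0, 446.1, 248.4], [0.0, 0.0, 1.0]] [[-0.864, -0.369, 0.343, 944.666], [0.503, -0.646, 0.575, 737.052], [0.009, 0.669, 0.743, 1079.149], [0.0, 0.0, 0.0, 1.0]]
stand [(0.84, [574.0, 22.0, -2.0])]
trough_in [(0.89, [744.0, 41.0, 7.0])]
unit_b_mid [(0.92, [336.0, -120.0, 54.0]), (0.82, [262.0, -360.0, 52.0]), (0.75, [535.0, 32.0, 154.0])]
mug [(0.7, [307.0, 327.0, 3.0])]
hammer [(0.57, [566.0, 498.0, 1.0])]
rule [(0.97, [601.0, -484.0, -1.0])]
top [[463.9, 0.0, 316.9], [0.0, 463.9, 244.7], [0.0, 0.0, 1.0]] [[0.007, 0.987, -0.163, 267.425], [-1.0, 0.006, -0.009, -19.479], [-0.008, 0.163, 0.987, 1509.693], [0.0, 0.0, 0.0, 1.0]]
stand [(0.96, [582.0, 22.0, 3.0]), (0.48, [747.0, 42.0, 3.0])]
trough_in [(0.55, [743.0, 40.0, 4.0]), (0.21, [507.0, 178.0, 153.0])]
unit_b_mid [(0.84, [532.0, 31.0, 154.0]), (0.83, [341.0, -117.0, 52.0]), (0.43, [571.0, 496.0, 0.0])]
mug [(0.56, [305.0, 328.0, -2.0])]
hammer [(0.86, [567.0, 497.0, -2.0])]
rule [(0.96, [603.0, -481.0, -4.0])]
{'time': 0.7, 'joint_pos': [-1.364, 0.491, 1.559, 0.0, 1.092, -0.106], 'joint_vel': [-0.001, 0.001, -0.0, 0.001, -0.003, 0.0], 'joint_torque': [-0.002, -61.235, -25.841, 0.069, 0.044, 0.0], 'tool_pos': [192.352, -594.662, 214.651], 'tcp_rot': [[0.951, 0.308, 0.0], [0.308, -0.951, -0.0], [-0.0, 0.0, -1.0]], 'contact_force': [0.058, -0.299, -0.233], 'torque': [0.015, 0.085, 0.013], 'grip_force': 0.0, 'width': 95.48}
{'K': array([[338.30891667,   0.        , 315.98792646],
       [  0.        , 338.30891667, 241.04082621],
       [  0.        ,   0.        ,   1.        ]]), 'hand_eye': array([[ 1.12937521e-03,  9.56725310e-01,  2.90990389e-01,
         8.21964500e+01],
       [ 9.99999171e-01, -9.00334988e-04, -9.20996054e-04,
        -1.15953972e+00],
       [-6.19151407e-04,  2.90991188e-01, -9.56725533e-01,
        -1.68768254e+02],
       [ 0.00000000e+00,  0.00000000e+00,  0.00000000e+00,
         1.00000000e+00]])}
```

View pics/scene0.png

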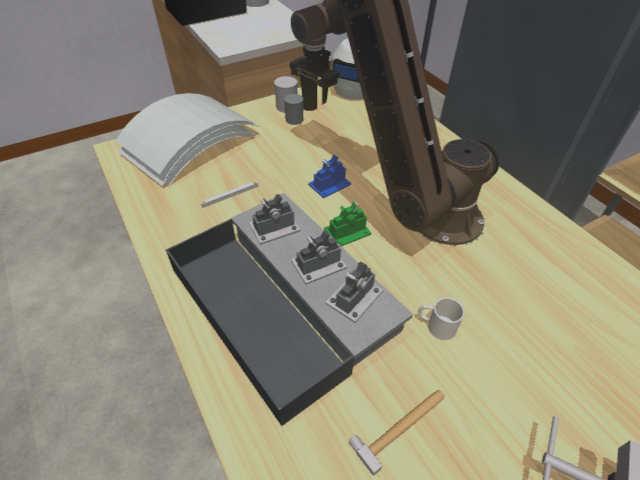

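View pics/top0.png

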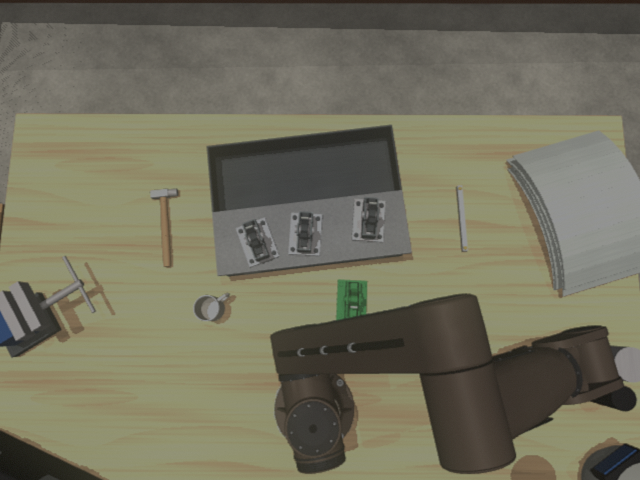

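The scene shows three grey units on the deck, at top-view pixels (257,241), (306,233) and (369,219). These are the targets. Two look-alikes stand on the bench and are excluded: green at top (352,300) / scene (347,223), and blue at scene (329,176). The trough lies beyond the deck, farther from the robot. The next step is one close crop.

Run:
```python
from plant import nets,viewer
import cv2,numpy as np
im=cv2.imread("pics/top0.png")[185:285,210:420]
cv2.imwrite("pics/crop.png",cv2.convertScaleAbs(cv2.resize(im,None,fx=3.8,fy=3.8,interpolation=cv2.INTER_CUBIC),alpha=1.3))
viewer.camera("top")
for d in nets.outline_of("unit_a_mid","top"):
    m=d["mask"].astype(np.uint8);c=max(cv2.findContours(m,0,2)[0],key=cv2.contourArea)
    print(round(d["conf"],2),m.sum(),np.round(cv2.boxPoints(cv2.minAreaRect(c)),1).tolist())
```

```text
0.57 1406 [[232.6999969482422, 226.39999389648438], [263.5, 214.60000610351562], [279.5, 256.1000061035156], [248.6999969482422, 268.0]]
```

View pics/crop.png

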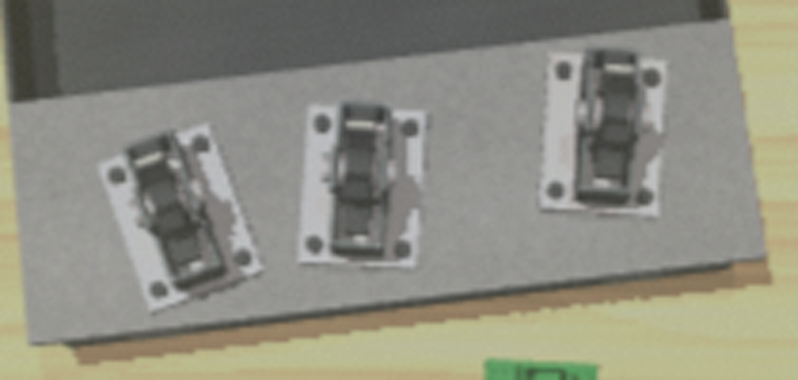

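The crop confirms three grey units with white plates. Their plate centres in the crop are about (180,216), (362,186) and (604,135). The decoy is the green object at the bottom edge.

```bash
cat > h.py <<'E'
from plant import viewer
import numpy as np
def world(px,z,cam="top"):
    k=viewer.calibration(cam);K=k["K"];E=k["extrinsics"]
    d=np.linalg.inv(K)@[px[0],px[1],1];d=E[:3,:3]@[d[0],-d[1],-d[2]]
    return E[:3,3]+d*(z-E[2,3])/d[2]
def crop(p,z): return world((210+(p[0]+.5)/3.8-.5,185+(p[1]+.5)/3.8-.5),z)[:2]
E
python3 - <<'E'
from h import *
U=dict(L=[(98,160),(203,124),(262,270),(155,310)],M=[(306,104),(427,112),(417,267),(299,262)],R=[(547,53),(667,60),(660,215),(540,210)])
for n,c in U.items():
    w=np.array([crop(p,107) for p in c]); x=(w[0]+w[1]-w[2]-w[3])/2; y=(w[0]+w[3]-w[1]-w[2])/2
    print(n,w.mean(0).round(1),np.linalg.norm(x).round(),np.linalg.norm(y).round(),"yaw x",np.degrees(np.arctan2(x[1],x[0])).round(1),"yaw y-90",np.degrees(np.arctan2(y[1],y[0])).round(1)-90)
print([crop(p,100).round().tolist() for p in[(10,102),(732,20),(30,343),(765,260)]])
E
```

```text
L [509.1 177.9] 131.0 91.0 yaw x 22.6 yaw y-90 20.5
M [534.4  30.3] 129.0 97.0 yaw x -2.4 yaw y-90 -2.799999999999997
R [ 578.4 -165.4] 130.0 98.0 yaw x -3.1 yaw y-90 -2.5999999999999943
[[604.0, 321.0], [677.0, -273.0], [406.0, 296.0], [477.0, -295.0]]
```

Emit:
arm_command --commands '[[[0,0,-2,0,0,10.4,0],[0,0,-2,0,0,10.4,0],[2.45,-3.73,0,0,0,0,0],[2.45,-3.73,0,0,0,0,0],[2.45,-3.73,0,0,0,0,0],[2.45,-3.73,0,0,0,0,0],[2.45,-3.73,0,0,0,0,0],[2.45,-3.73,0,0,0,0,0]]]' --squeeze 10

```text
time: 1.8
tool_pos: [351.1, -377.4, 254.8]
tcp_rot: [[0.999, -0.05, 0.0], [-0.05, -0.999, -0.0], [0.0, 0.0, -1.0]]
contact_force: [0.3, -0.1, 0.3]
width: 20.2
grip_force: 0.0
```

Emit:
arm_command --commands '[[[2.45,-3.73,0,0,0,0,0],[2.45,-3.73,0,0,0,0,0],[2.45,-3.73,0,0,0,0,0],[2.45,-3.73,0,0,0,0,0],[2.45,-3.73,0,0,0,0,0],[2.45,-3.73,0,0,0,0,0],[0,0,2.0,0,0,0,0],[0,0,0,0,0,0,0]]]'

```text
time: 2.8
tool_pos: [508.1, -161.8, 233.7]
tcp_rot: [[0.999, -0.049, -0.002], [-0.049, -0.999, 0.001], [-0.002, -0.001, -1.0]]
contact_force: [1.2, -0.7, 0.9]
width: 0.2
grip_force: 0.0
```

Run:
```python
from plant import viewer,get_obs,nets
import cv2,numpy as np
s=get_obs(); im=viewer.camera("wrist"); cv2.imwrite("pics/w1.png",im)
k=viewer.calibration("wrist")
# overlay: predicted unit R wheel rectangle at z=225,183
H=k["hand_eye"];R=s["tcp_rot"];t=s["tool_pos"]
def proj(p):
    c=H[:3,:3].T@(R.T@(np.array(p)-t)-H[:3,3]);u=k["K"]@[c[0],-c[1],-c[2]];return tuple(int(v) for v in u[:2]/u[2])
a=np.radians(-2.8);c=np.array([578.4,-165.4])
for z,l,w in((218,25,10),(108,65,48),(162,58,21)):
    q=[proj([*(c+[l*i*np.cos(a)-w*j*np.sin(a),l*i*np.sin(a)+w*j*np.cos(a)]),z]) for i,j in((1,1),(1,-1),(-1,-1),(-1,1))]
    cv2.polylines(im,[np.array(q)],True,(0,0,255),1)
cv2.imwrite("pics/w1o.png",im)
```

```text
(no output)
```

View pics/w1o.png

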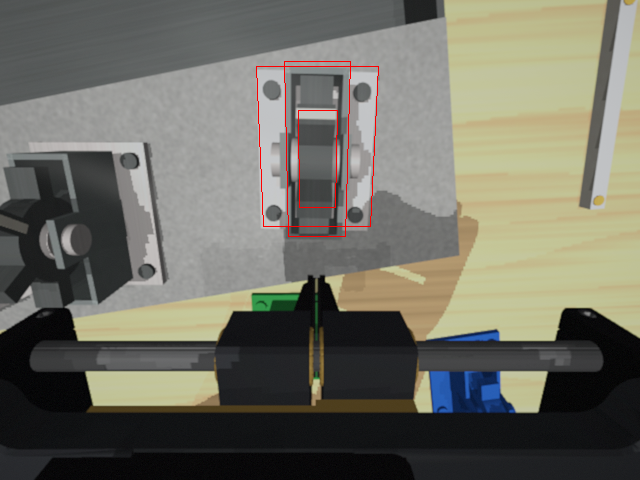

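The overlay shows unit R's plate outline and wheel at (317,150), within about 3 mm of my estimate. Next I lower and push its wheel gently.

Emit:
arm_command --commands '[[[0.5,0,1.25,0,0,0,0],[0.5,0,1.25,0,0,0,0],[0.8,0,0,0,0,0,0],[0.8,0,0,0,0,0,0],[0.8,0,0,0,0,0,0],[0.6,0,0,0,0,0,0],[0.6,0,0,0,0,0,0],[0.6,0,0,0,0,0,0]]]'

```text
time: 3.85
tool_pos: [560.8, -165.0, 209.7]
tcp_rot: [[0.999, -0.05, 0.0], [-0.05, -0.999, -0.0], [0.0, 0.0, -1.0]]
contact_force: [-0.2, 0.2, -0.2]
width: 0.5
grip_force: 0.1
```

```bash
cat > look.py <<'E'
import sys,cv2,numpy as np
from plant import viewer,get_obs
a=get_obs();im=viewer.camera("wrist");cv2.imwrite(sys.argv[1],im)
print(np.round(a["contact_force"],2),np.round(a["tool_pos"],1))
E
python3 look.py pics/w2.png
```

```text
[-0.21  0.23 -0.24] [ 560.8 -165.   209.7]
```

View pics/w2.png

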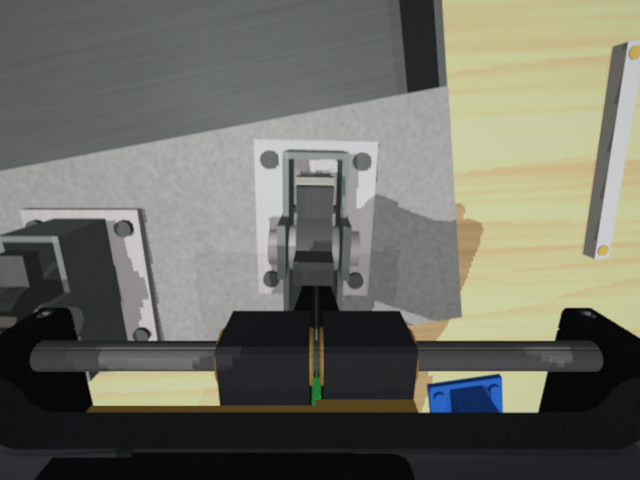

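The wrist view shows unit R apparently unmoved, at plate (317,220), with no force on the tool. I'll push on and watch the force.

Emit:
arm_command --commands '[[[0.4,0,0,0,0,0,0],[0.4,0,0,0,0,0,0],[0.4,0,0,0,0,0,0],[0.4,0,0,0,0,0,0],[0.4,0,0,0,0,0,0],[0,0,0,0,0,0,0],[0,0,0,0,0,0,0],[0,0,0,0,0,0,0]]]'

```text
time: 4.9
tool_pos: [580.3, -166.0, 209.7]
tcp_rot: [[0.999, -0.05, -0.0], [-0.05, -0.999, -0.0], [-0.0, 0.0, -1.0]]
contact_force: [0.2, -1.2, 0.2]
width: 0.2
grip_force: 0.0
```

```bash
python3 look.py pics/w3.png
python3 - <<'E'
import cv2
cv2.imwrite("pics/w23.png",cv2.hconcat([cv2.imread("pics/w2.png")[100:340,180:500],cv2.imread("pics/w3.png")[100:340,180:500]]))
E
```

```text
[ 0.24 -1.2   0.18] [ 580.3 -166.   209.7]
```

View pics/w23.png

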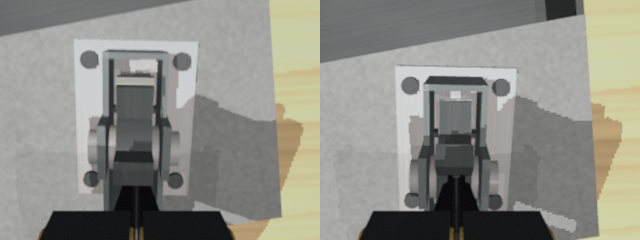

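The left and right crops show the plate still on the deck and the wheel turned, with its chalk tooth going down at (455,95), so R is free. I'll finish its turn, lift off and go to M.

Emit:
arm_command --commands '[[[0.6,0,0,0,0,0,0],[0.6,0,0,0,0,0,0],[0.6,0,0,0,0,0,0],[0.6,0,0,0,0,0,0],[0.6,0,0,0,0,0,0],[0,0,-1,0,0,0,0],[0,0,-1.5,0,0,0,0],[0,0,-1.5,0,0,0,0]]]'

```text
time: 5.95
tool_pos: [610.3, -167.6, 251.3]
tcp_rot: [[0.999, -0.05, 0.001], [-0.05, -0.999, -0.0], [0.001, 0.0, -1.0]]
contact_force: [0.3, 0.1, 0.7]
width: 0.6
grip_force: 0.0
```

Emit:
arm_command --commands '[[[-3.11,-3.86,0,0,0,0,0],[-3.11,-3.86,0,0,0,0,0],[-3.11,-3.86,0,0,0,0,0],[-3.11,-3.86,0,0,0,0,0],[-3.11,-3.86,0,0,0,0,0],[0,0,2,0,0,0,0],[0,0,2,0,0,0,0],[0,0,0,0,0,0,0]]]'

```text
time: 6.95
tool_pos: [464.4, 33.1, 209.7]
tcp_rot: [[0.999, -0.05, -0.001], [-0.05, -0.999, -0.0], [-0.001, 0.0, -1.0]]
contact_force: [0.4, -0.6, 0.2]
width: 0.6
grip_force: 0.0
```

```bash
python3 look.py pics/m0.png
python3 - <<'E'
import cv2
from plant import viewer
cv2.imwrite("pics/s1.png",viewer.camera("scene"))
a=cv2.imread("pics/scene0.png")[185:325,225:395];b=cv2.imread("pics/s1.png")[185:325,225:395]
cv2.imwrite("pics/s01.png",cv2.resize(cv2.hconcat([a,b]),None,fx=2.35,fy=2.35,interpolation=cv2.INTER_CUBIC))
E
```

```text
[ 0.44 -0.63  0.2 ] [464.4  33.1 209.7]
```

View pics/s01.png

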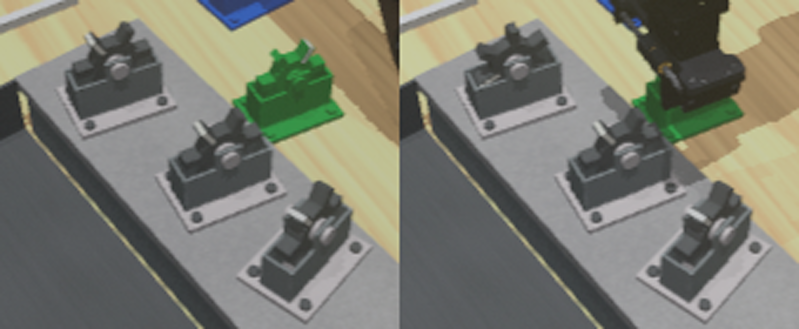

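The left crop shows R before and the right crop after. Its chalk tooth went from (95,40) up to (487,78) down, which is more than a tooth, and the unit stands unmoved. Now M.

Emit:
arm_command --commands '[[[1,0,0,0,0,0,0],[1,0,0,0,0,0,0],[1,0,0,0,0,0,0],[0.5,0,0,0,0,0,0],[0.5,0,0,0,0,0,0],[0.5,0,0,0,0,0,0],[0.5,0,0,0,0,0,0],[0.5,0,0,0,0,0,0]]]'

```text
time: 8.05
tool_pos: [519.9, 30.3, 209.6]
tcp_rot: [[0.999, -0.05, 0.0], [-0.05, -0.999, -0.0], [0.0, 0.0, -1.0]]
contact_force: [0.9, -0.2, 0.4]
width: 0.3
grip_force: 0.0
```

```bash
python3 look.py pics/m1.png
```

```text
[ 0.91 -0.2   0.43] [519.9  30.3 209.6]
```

Emit:
arm_command --commands '[[[0.3,0,0,0,0,0,0],[0.3,0,0,0,0,0,0],[0.3,0,0,0,0,0,0],[0.3,0,0,0,0,0,0],[0.3,0,0,0,0,0,0],[0,0,0,0,0,0,0],[0,0,0,0,0,0,0],[0,0,0,0,0,0,0]]]'

```text
time: 9.1
tool_pos: [534.6, 29.5, 209.6]
tcp_rot: [[0.999, -0.05, 0.0], [-0.05, -0.999, -0.0], [0.0, 0.0, -1.0]]
contact_force: [0.1, -0.5, -0.4]
width: 0.0
grip_force: 0.0
```

```bash
python3 look.py pics/m2.png
python3 - <<'E'
import cv2
cv2.imwrite("pics/m02.png",cv2.hconcat([cv2.imread(f"pics/m{i}.png")[60:320,185:450] for i in(0,1,2)]))
E
```

```text
[ 0.09 -0.54 -0.41] [534.6  29.5 209.6]
```

View pics/m02.png

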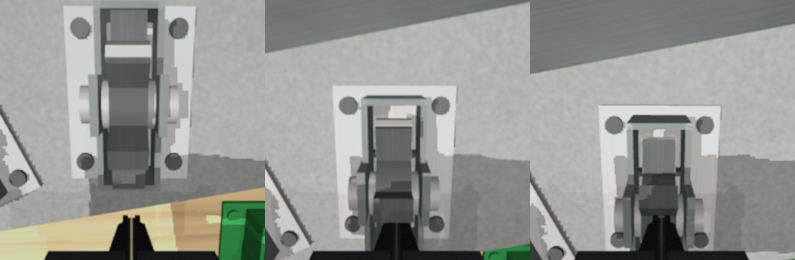

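M also turned freely: its chalk tooth tipped down between frames while the plate stayed put. I'll finish M, then test L.

Emit:
arm_command --commands '[[[0.6,0,0,0,0,0,0],[0.6,0,0,0,0,0,0],[0.6,0,0,0,0,0,0],[0.6,0,0,0,0,0,0],[0.6,0,0,0,0,0,0],[0,0,-1,0,0,0,0],[0,0,-1.5,0,0,0,0],[0,0,-1.5,0,0,0,0]]]'

```text
time: 10.15
tool_pos: [564.6, 28.0, 251.2]
tcp_rot: [[0.999, -0.05, 0.001], [-0.05, -0.999, -0.0], [0.001, 0.0, -1.0]]
contact_force: [0.1, -0.7, 0.6]
width: 0.4
grip_force: 0.0
```

Emit:
arm_command --commands '[[[-3.18,-2.95,0,0,0,0,0],[-3.18,-2.95,0,0,0,0,0],[-3.18,-2.95,0,0,0,0,0],[-3.18,-2.95,0,0,0,0,0],[0,0,1.3,0,0,-8.1,0],[0,0,1.3,0,0,-8.1,0],[0,0,1.4,0,0,-8.1,0],[0,0,0,0,0,0,0]]]'

```text
time: 11.15
tool_pos: [443.3, 152.2, 209.9]
tcp_rot: [[0.931, 0.364, -0.001], [0.364, -0.931, -0.0], [-0.001, 0.0, -1.0]]
contact_force: [0.3, 0.9, -0.1]
width: 0.9
grip_force: 0.0
```

```bash
python3 look.py pics/l0.png
```

```text
[ 0.33  0.92 -0.13] [443.3 152.2 209.9]
```

Emit:
arm_command --commands '[[[1,0,0,0,0,0,0],[1,0,0,0,0,0,0],[1,0,0,0,0,0,0],[0.5,0,0,0,0,0,0],[0.5,0,0,0,0,0,0],[0.5,0,0,0,0,0,0],[0.5,0,0,0,0,0,0],[0,0,0,0,0,0,0]]]'

```text
time: 12.2
tool_pos: [489.7, 170.4, 209.3]
tcp_rot: [[0.931, 0.365, -0.002], [0.365, -0.931, -0.001], [-0.002, -0.0, -1.0]]
contact_force: [-3.4, -0.7, 1.9]
width: 0.2
grip_force: 1.9
```

L resists with about 3.5 N along the push while the other two turned freely, so L is the binding one. I'll back off, go behind its guard end wall and look.

Emit:
arm_command --commands '[[[-1.9,0,0,0,0,0,0],[-1.9,0,0,0,0,0,0],[-1.9,0,0,0,0,0,0],[-1.9,0,0,0,0,0,0.2],[0,0,1.9,0,0,0,0.2],[0,0,1.9,0,0,0,0.2],[0,0,1.9,0,0,0,0.2],[0,0,0,0,0,0,0.2]]]'

```text
time: 13.2
tool_pos: [419.0, 142.7, 151.9]
tcp_rot: [[0.931, 0.365, -0.002], [0.365, -0.931, -0.0], [-0.002, -0.0, -1.0]]
contact_force: [-0.3, 0.9, -1.0]
width: 19.0
grip_force: 0.0
```

```bash
python3 look.py pics/l2.png
python3 - <<'E'
from plant import viewer,nets
import cv2
viewer.camera("scene")
print([(round(d["conf"],2),d["centre"]) for d in nets.pinpoint("unit_a_mid","scene")])
a=cv2.imread("pics/l0.png");b=cv2.imread("pics/l2.png")
cv2.imwrite("pics/l02.png",cv2.hconcat([a[:400,120:520],b[:400,120:520]]))
E
```

```text
[-0.28  0.91 -1.  ] [419.  142.7 151.9]
[(0.57, [520.7, 184.2, 153.5])]
```

View pics/l02.png

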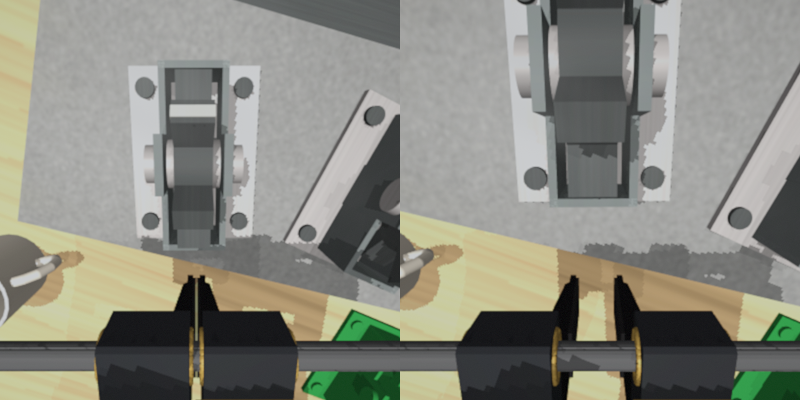

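The two crops show L dragged a few mm forward by the test push, and the fingers (right crop, 570–625) centred on its end wall (593,205). Now I push.

Emit:
arm_command --commands '[[[1.5,0,0,0,0,0,0.2],[1.5,0,0,0,0,0,0.2],[0.8,0,0,0,0,0,0.2],[0.8,0.09,0,0,0,0,0.2],[1,0.11,0,0,0,0,0.2],[1,0.11,0,0,0,0,0.2],[1,0.11,0,0,0,0,0.2],[1,0.11,0,0,0,0,0.2]]]'

```text
time: 14.35
tool_pos: [500.4, 169.1, 152.3]
tcp_rot: [[0.931, 0.366, -0.003], [0.366, -0.931, -0.001], [-0.004, -0.0, -1.0]]
contact_force: [-7.1, -2.0, 4.3]
width: 19.4
grip_force: 3.5
```

```bash
python3 look.py pics/p1.png
python3 - <<'E'
from plant import viewer,nets
viewer.camera("top")
print([(round(d["conf"],2),d["centre"]) for d in nets.pinpoint("unit_a_mid","top")])
viewer.camera("scene")
print([(round(d["conf"],2),d["centre"]) for d in nets.pinpoint("unit_a_mid","scene")])
E
```

```text
[-7.11 -1.98  4.26] [500.4 169.1 152.3]
[]
[(0.97, [568.5, 199.8, 152.9])]
```

Emit:
arm_command --commands '[[[1,0.11,0,0,0,0,0.2],[1,0.11,0,0,0,0,0.2],[1,0.11,0,0,0,0,0.2],[1,0.11,0,0,0,0,0.2],[1,0.11,0,0,0,0,0.2],[1,0.11,0,0,0,0,0.2],[1,0.11,0,0,0,0,0.2],[0,0,0,0,0,0,0.2]]]'

```text
time: 15.6
tool_pos: [570.1, 187.8, 152.5]
tcp_rot: [[0.931, 0.365, 0.001], [0.365, -0.931, 0.0], [0.001, 0.0, -1.0]]
contact_force: [0.5, -0.1, 0.2]
width: 19.2
grip_force: 0.0
```

```bash
python3 look.py pics/p2.png
python3 - <<'E'
from plant import viewer,nets
import cv2
cv2.imwrite("pics/s2.png",viewer.camera("scene"))
print([(round(d["conf"],2),d["centre"]) for d in nets.pinpoint("unit_a_mid","scene")])
E
```

```text
[ 0.54 -0.07  0.24] [570.1 187.8 152.5]
[(0.78, [690.6, 237.7, 79.7])]
```

Emit:
arm_command --commands '[[[-1,0,-2.5,0,0,0,0.2],[-1,0,-4,0,0,0,0.2],[-2,0,-4,0,0,0,0.2],[-3,0,-2,0,0,0,0.2],[-3,0,0,0,0,0,0.2],[-3,0,0,0,0,0,0.2],[0,0,0,0,0,0,0.2],[0,0,0,0,0,0,0.2]]]'

```text
time: 16.75
tool_pos: [448.7, 140.3, 277.8]
tcp_rot: [[0.931, 0.365, 0.001], [0.365, -0.931, 0.0], [0.001, 0.0, -1.0]]
contact_force: [0.4, -0.7, 0.1]
width: 19.2
grip_force: 0.0
```

Run:
```python
from plant import viewer,nets,get_obs
import cv2,numpy as np
im=viewer.camera("scene");cv2.imwrite("pics/s3.png",im)
print([(round(d["conf"],2),np.round(d["centre"])) for d in nets.pinpoint("unit_a_mid","scene")])
t=viewer.camera("top")
print([(round(d["conf"],2),np.round(d["centre"])) for d in nets.pinpoint("unit_a_mid","top")])
f=lambda a,s:cv2.resize(a,s,interpolation=cv2.INTER_CUBIC)
cv2.imwrite("pics/end.png",cv2.vconcat([f(im[180:400,160:440],(700,550-220)) if 0 else f(im[185:355,160:440],(560,340)),f(t[120:250,200:420],(560,250))]))
```

```text
[(0.82, array([721., 250.,  62.]))]
[(0.91, array([721., 248.,  64.]))]
```

View pics/end.png

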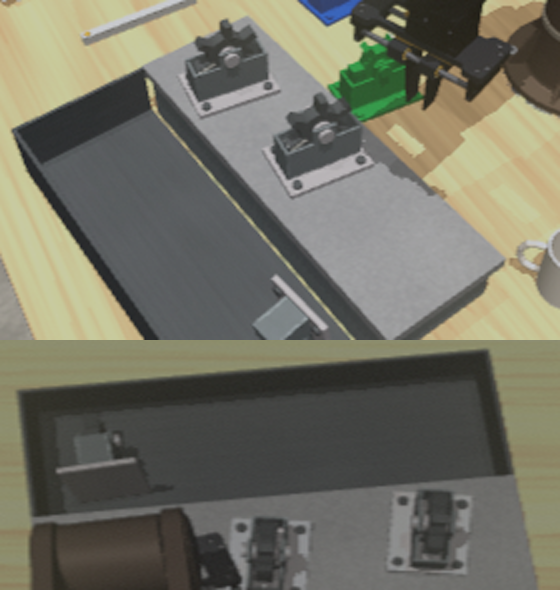

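The rejected unit lies in the trough at crop (285,310), with good units R and M standing on the deck. My last numeric check is the wheel angles, from chalk brightness on the tooth tips.

Run:
```python
from plant import viewer
import cv2,numpy as np
for cam,pairs in(("scene",("pics/scene0.png","pics/s3.png")),):
  k=viewer.calibration(cam);E=np.linalg.inv(k["extrinsics"])
  def proj(p):
    c=(E@[*p,1])[:3];u=k["K"]@[c[0],-c[1],-c[2]];return u[:2]/u[2]
  for n,c,a in(("R",(577,-165),-2.8),("M",(533,30),-2.6)):
    a=np.radians(a)
    for f in pairs:
      im=cv2.cvtColor(cv2.imread(f),cv2.COLOR_BGR2GRAY)
      out=[]
      for ph in range(-60,136,5):
        v=[]
        for r in(42,46,50):
          for y in(0,5,10):
            s=r*np.sin(np.radians(ph));x=[c[0]+s*np.cos(a)-y*np.sin(a),c[1]+s*np.sin(a)+y*np.cos(a),175+r*np.cos(np.radians(ph))]
            v.append(cv2.getRectSubPix(im,(1,1),tuple(map(float,proj(x))))[0,0])
        out.append(int(max(v)) if 0 else int(np.mean(v)))
      print(n,f[5:],list(zip(range(-60,136,5),out)))
```

```text
R scene0.png [(-60, 124), (-55, 134), (-50, 139), (-45, 128), (-40, 104), (-35, 79), (-30, 69), (-25, 69), (-20, 71), (-15, 80), (-10, 101), (-5, 123), (0, 128), (5, 127), (10, 126), (15, 119), (20, 81), (25, 106), (30, 146), (35, 110), (40, 118), (45, 127), (50, 133), (55, 133), (60, 123), (65, 110), (70, 97), (75, 88), (80, 80), (85, 69), (90, 61), (95, 58), (100, 59), (105, 62), (110, 70), (115, 80), (120, 85), (125, 86), (130, 85), (135, 79)]
R s3.png [(-60, 88), (-55, 93), (-50, 96), (-45, 105), (-40, 119), (-35, 133), (-30, 144), (-25, 146), (-20, 133), (-15, 100), (-10, 77), (-5, 73), (0, 66), (5, 82), (10, 123), (15, 131), (20, 133), (25, 128), (30, 122), (35, 105), (40, 85), (45, 76), (50, 69), (55, 72), (60, 104), (65, 128), (70, 123), (75, 105), (80, 88), (85, 81), (90, 84), (95, 87), (100, 87), (105, 90), (110, 101), (115, 108), (120, 109), (125, 105), (130, 93), (135, 85)]
M scene0.png [(-60, 97), (-55, 101), (-50, 100), (-45, 98), (-40, 91), (-35, 77), (-30, 69), (-25, 69), (-20, 70), (-15, 72), (-10, 83), (-5, 101), (0, 109), (5, 110), (10, 112), (15, 113), (20, 85), (25, 109), (30, 161), (35, 108), (40, 99), (45, 109), (50, 116), (55, 120), (60, 115), (65, 105), (70, 95), (75, 90), (80, 82), (85, 71), (90, 64), (95, 60), (100, 59), (105, 61), (110, 63), (115, 70), (120, 79), (125, 82), (130, 84), (135, 85)]
M s3.png [(-60, 74), (-55, 78), (-50, 81), (-45, 86), (-40, 97), (-35, 110), (-30, 123), (-25, 130), (-20, 119), (-15, 94), (-10, 79), (-5, 74), (0, 62), (5, 68), (10, 104), (15, 120), (20, 116), (25, 111), (30, 107), (35, 95), (40, 84), (45, 77), (50, 71), (55, 72), (60, 93), (65, 104), (70, 98), (75, 86), (80, 77), (85, 77), (90, 82), (95, 88), (100, 92), (105, 90), (110, 93), (115, 99), (120, 102), (125, 100), (130, 101), (135, 99)]
```

The teeth now sit at about −3° and 52°. No chalk shows at either, and the bright chalk is at about 112°, so both wheels turned roughly 80°.

```bash
python3 -c "
from plant import order
print(order.hand_in())"
```

```text
the job is handed in; nothing more can be done
None
```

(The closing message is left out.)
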